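# Clear the bar cropper's bed into its scrap box

## Task

Lever up the lid of the cropper's scrap box with the flat blade tool and swing it right back until it stands open by itself, then take the brush and sweep every brass off-cut off the cropper's bed into the box; on the bed move the off-cuts with the brush only, never with the fingers (one that falls on the bench may be picked up). Then shut the lid, and leave the blade tool flat in its own tray and the brush bristles down in its own tray, with the other things on the bench left where they are.

Things in the scene. Friction and masses are not known exactly. Their poses are not given: they have to be found in the camera images.
- cropper: Fixed grey bar cropper; position, yaw vary. Origin at bench level below the middle of the bed's open right edge; x away from the robot, y left along the bed. Bed top (steel, flat) z 75 mm, from y 0 to 212 and x -70 to 70 mm; kerbs 14 mm high, 10 mm thick on its near, far and left sides; right edge (y = 0) open, straight above the scrap box.
- box_floor (a point): Middle of the floor of the green scrap box fixed to the cropper's right side. Inside, in cropper axes: x -75 to 75, y -127 to 0, floor z 5, rim z 66 mm; the bed's side is its left wall.
- column (a point): Top of the cropper's fixed green column, 188 mm high, beyond the far kerb (cropper x 85 to 135, y 150 to 260 mm); from it a lever slants left and up to a ball end at cropper x 110, y 330, z 230 mm.
- lid (a joint): Angle of the scrap box's flat green lid (176 x 123 x 4 mm, 0.2 kg, no handle), hinged along the box's far (+x) rim: 0 shut; 1.65 at its stop, a little past upright, where it stays by itself; below about 1.4 it falls shut slowly. Shut, its underside is at z 66 mm, its top 5 mm lower than the bed; the near edge overhangs the box's near wall by 18 mm.
- lid_hinge (a point): Middle of the lid's hinge line (fixed to the cropper), at cropper x 80, y -65.5, z 68 mm; the line runs along cropper y.
- lid_edge (a point): Middle of the lid's free edge, on its underside, 178 mm from the hinge line; moves with the lid.
- slot (a point): Middle of the mouth of the levering slot (fixed), cropper x -98, y -65.5, z 62 mm: 8 mm high between the shut lid's overhanging edge (underside z 66) and a steel ledge below (top z 58 mm), 124 mm wide, 18 mm deep, open towards -x. The ledge sticks out 16 mm nearer to the robot than the lid's edge.
- blade: Loose flat blade tool, 0.1 kg: dark wooden handle 80 long (x -45 to 35) x 26 wide x 30 mm high, then a steel blade 24 wide, 3 mm thick, to x = 100 mm; it lies at z 13.5 to 16.5 mm, halfway up the handle. Origin under the handle at the grip point, x towards the tip, z up as it lies.
- blade_tray: Fixed shallow wooden tray for the blade tool, 220 x 100 mm outside, walls 5 mm thick and 14 mm high, floor top z 5 mm; origin under its centre, x along its length. It may be left or right of the cropper.
- brush: Loose bench brush, 0.14 kg: dark stiff bristle block 90 (x) x 30 (y) mm, z 0 to 30; wooden block 100 x 44 mm, z 30 to 46; on top a ridge to grip 80 (x) x 22 (y) mm, z 46 to 78 mm. Origin under the bristles' centre, z up; it sweeps along its y. The bristles do not bend.
- brush_tray: Fixed shallow wooden tray for the brush, 160 x 100 mm outside, walls 5 mm thick and 14 mm high, floor top z 5 mm; origin under its centre, x along its length. It may be left or right of the cropper.
- scrap0: Loose brass bar off-cut, 24 x 18 x 18 mm, about 0.055 kg, lying on the cropper's bed at the start, or absent (3 to 6 of the six are there); origin under its centre.
- scrap1: Loose brass bar off-cut, 22 x 22 x 16 mm, about 0.055 kg, lying on the cropper's bed at the start, or absent (3 to 6 of the six are there); origin under its centre.
- scrap2: Loose brass bar off-cut, L-shaped, 24 x 20 x 18 mm, about 0.055 kg, lying on the cropper's bed at the start, or absent (3 to 6 of the six are there); origin under its centre.
- scrap3: Loose brass bar off-cut, 20 mm cube, about 0.055 kg, lying on the cropper's bed at the start, or absent (3 to 6 of the six are there); origin under its centre.
- scrap4: Loose brass bar off-cut, 26 x 16 x 16 mm, about 0.055 kg, lying on the cropper's bed at the start, or absent (3 to 6 of the six are there); origin under its centre.
- scrap5: Loose brass bar off-cut, L-shaped, 24 x 20 x 20 mm, about 0.055 kg, lying on the cropper's bed at the start, or absent (3 to 6 of the six are there); origin under its centre.
- reel_a: Bystander: black thread reel, 44 mm across, 50 mm high.
- jar: Bystander: amber glass jar, 60 mm across, 85 mm high.
- tin: Bystander: steel tin, 70 mm across, 100 mm high.
- stone: Bystander: grey sharpening stone, 150 x 50 x 25 mm, near the robot.
- mallet: Bystander: small hammer lying on the bench.
- beech_block: Bystander: pale beech block, 90 x 60 x 45 mm.
Things that resemble listed ones, but are neither listed nor needed, are in the scene too. There is more than one size of the blade; the job needs the largest.

How it is judged:
On the way, in this order (a step that is already met when the one before it is completed fails the run):
1. the lid is lifted by the blade tool, not by the fingers (value of joint lid above 0.15 rad and contact force between blade and lid above 0.1 N and contact force between the fingers and lid below 0.2 N), for 0.1 s.
2. the lid stands fully open by itself (value of joint lid above 1.4 rad and contact force between anything else and lid below 0.1 N), for 0.3 s.
3. the brush pushes an off-cut, lid open (value of joint lid above 1.3 rad and (contact force between brush and scrap0 above 0.1 N or contact force between brush and scrap1 above 0.1 N or contact force between brush and scrap2 above 0.1 N or contact force between brush and scrap3 above 0.1 N or contact force between brush and scrap4 above 0.1 N or contact force between brush and scrap5 above 0.1 N)).
4. all off-cuts are in the scrap box, lid open (value of joint lid above 1.2 rad and x of scrap0 in the frame of cropper between -0.08 and 0.08 m and y of scrap0 in the frame of cropper between -0.133 and 0.006 m and z of scrap0 in the frame of cropper between -0.005 and 0.062 m and x of scrap1 in the frame of cropper between -0.08 and 0.08 m and y of scrap1 in the frame of cropper between -0.133 and 0.006 m and z of scrap1 in the frame of cropper between -0.005 and 0.062 m and x of scrap2 in the frame of cropper between -0.08 and 0.08 m and y of scrap2 in the frame of cropper between -0.133 and 0.006 m and z of scrap2 in the frame of cropper between -0.005 and 0.062 m and x of scrap3 in the frame of cropper between -0.08 and 0.08 m and y of scrap3 in the frame of cropper between -0.133 and 0.006 m and z of scrap3 in the frame of cropper between -0.005 and 0.062 m and x of scrap4 in the frame of cropper between -0.08 and 0.08 m and y of scrap4 in the frame of cropper between -0.133 and 0.006 m and z of scrap4 in the frame of cropper between -0.005 and 0.062 m and x of scrap5 in the frame of cropper between -0.08 and 0.08 m and y of scrap5 in the frame of cropper between -0.133 and 0.006 m and z of scrap5 in the frame of cropper between -0.005 and 0.062 m), for 0.2 s.
5. the lid is shut (value of joint lid below 0.06 rad), for 0.2 s.
At the end, for the whole second after the job is handed in: Lid shut (under 0.06 rad), every off-cut in the scrap box, brush bristles down in its tray (within 45 mm of centre), blade tool flat in its tray (grip point -75 to 60 mm along, within 45 mm across), both tilted under 0.2 rad; all at rest (value of joint lid below 0.06 rad and x of scrap0 in the frame of cropper between -0.08 and 0.08 m and y of scrap0 in the frame of cropper between -0.133 and 0.006 m and z of scrap0 in the frame of cropper between -0.005 and 0.062 m and x of scrap1 in the frame of cropper between -0.08 and 0.08 m and y of scrap1 in the frame of cropper between -0.133 and 0.006 m and z of scrap1 in the frame of cropper between -0.005 and 0.062 m and x of scrap2 in the frame of cropper between -0.08 and 0.08 m and y of scrap2 in the frame of cropper between -0.133 and 0.006 m and z of scrap2 in the frame of cropper between -0.005 and 0.062 m and x of scrap3 in the frame of cropper between -0.08 and 0.08 m and y of scrap3 in the frame of cropper between -0.133 and 0.006 m and z of scrap3 in the frame of cropper between -0.005 and 0.062 m and x of scrap4 in the frame of cropper between -0.08 and 0.08 m and y of scrap4 in the frame of cropper between -0.133 and 0.006 m and z of scrap4 in the frame of cropper between -0.005 and 0.062 m and x of scrap5 in the frame of cropper between -0.08 and 0.08 m and y of scrap5 in the frame of cropper between -0.133 and 0.006 m and z of scrap5 in the frame of cropper between -0.005 and 0.062 m and horizontal distance between brush and brush_tray below 0.045 m and z of brush in the frame of brush_tray below 0.02 m and angle between each of brush, blade's own z axis and vertical below 0.2 rad and x of blade in the frame of blade_tray between -0.075 and 0.06 m and y of blade in the frame of blade_tray between -0.045 and 0.045 m and z of blade in the frame of blade_tray below 0.02 m and linear speed of each of brush, blade, scrap0, scrap1, scrap2, scrap3, scrap4, scrap5 below 0.03 m/s); the robot touches nothing.
It fails at once if the fingers touch an off-cut on the bed ((contact force between the fingers and scrap0 above 0.5 N and x of scrap0 in the frame of cropper between -0.08 and 0.08 m and y of scrap0 in the frame of cropper between 0 and 0.222 m and z of scrap0 in the frame of cropper between 0.07 and 0.12 m) or (contact force between the fingers and scrap1 above 0.5 N and x of scrap1 in the frame of cropper between -0.08 and 0.08 m and y of scrap1 in the frame of cropper between 0 and 0.222 m and z of scrap1 in the frame of cropper between 0.07 and 0.12 m) or (contact force between the fingers and scrap2 above 0.5 N and x of scrap2 in the frame of cropper between -0.08 and 0.08 m and y of scrap2 in the frame of cropper between 0 and 0.222 m and z of scrap2 in the frame of cropper between 0.07 and 0.12 m) or (contact force between the fingers and scrap3 above 0.5 N and x of scrap3 in the frame of cropper between -0.08 and 0.08 m and y of scrap3 in the frame of cropper between 0 and 0.222 m and z of scrap3 in the frame of cropper between 0.07 and 0.12 m) or (contact force between the fingers and scrap4 above 0.5 N and x of scrap4 in the frame of cropper between -0.08 and 0.08 m and y of scrap4 in the frame of cropper between 0 and 0.222 m and z of scrap4 in the frame of cropper between 0.07 and 0.12 m) or (contact force between the fingers and scrap5 above 0.5 N and x of scrap5 in the frame of cropper between -0.08 and 0.08 m and y of scrap5 in the frame of cropper between 0 and 0.222 m and z of scrap5 in the frame of cropper between 0.07 and 0.12 m)).
It fails at once if a bystander is moved more than 40 mm (distance of any of reel_a, jar, tin, stone, mallet, beech_block from where it was at the start of the episode above 0.04 m).
Of scrap0, scrap1, scrap2, scrap3, scrap4, scrap5 only 3 to 6 are there at a start; the rules pass over those that are not, and their reading is None.
At some moment in a run one of scrap0, scrap1, scrap2, scrap3, scrap4, scrap5 may be knocked a few centimetres aside while the robot is not near it.
Once in a run the grip may slacken for a moment while it holds something.
It also fails if it takes over 192 s, if anything falls off the work surface, if the arm or the gripper's body presses on something with over 40 N, if the wrist force passes 120 N, or if a joint passes its speed limit or range.

## Robot

A 6-joint arm with a two-finger parallel gripper is mounted at the origin on the work surface. World frame = base frame: x ahead of the robot, y to its left, z up, the work surface at z = 0. Lengths are in m, angles in rad, forces in N, time in s.
With the tool pointing down it reaches from about 0.35 to 0.725 m from the base axis. Payload 4.3 kg.
Tool frame: the origin (TCP) lies on the centre line of the jaws, within the pads' length; the fingertips stand 22 mm ahead of it and the grasp point (between the pads) lies 3 mm ahead of it; z points along the fingers, y is the line along which they close (so a half turn about z gives the same grasp; the last joint's range is limited). The gripper opens to 85 mm and grips with 20 to 120 N. Pads are 22 mm wide; open, the fingers measure 114 mm over their backs; the gripper's body (76 mm by 85 mm) begins 54 mm behind the grasp point. The pads swing forward as they close: fully open they stand 13 mm farther back than shut.
Start: joints at [0.998, 0.377, 0.081, 1.274, 0, 1.46], TCP at [0.257, 0.515, 0.253] pointing down, gripper open.
Joint ranges: [-2.72, 2.72], [-0.84, 1.66], [-1.02, 1.22], [-1.77, 2.12], [-1.37, 1.28], [-3.14, 3.14]. Speed limits (rad/s): [2.57, 2.57, 3.14, 3.14, 3.14, 3.14].

## Interface

Orientations are given as a unit quaternion [w, x, y, z].
In Python, from station import env gives the robot as it stands.
- The arm moves only by the shell command python3 -m jog 'ROWS'. ROWS is JSON, a list of rows, each a list of 7 numbers: the turn, a rotation vector about the tool's x, y, z as a fraction of full scale, then the shift along the tool's x, y, z as a fraction of full scale, then the opening, from -1 (shut) to 1 (fully open). A call has 1 to 5 rows; each row is the pose to reach, as a shift and turn from the pose commanded when the call began, along the tool's axes at that moment; what a row does not reach only later rows make up. Full scale, the value 1, is 0.1 m for a shift and 90 degrees for a turn. A row lasts 1/12 s, in which the tool goes at most 41.7 mm and 7.16 degrees, less where a joint would pass 70% of its speed; a pose out of reach is approached as far as the arm can. A call with a number of a shift or a turn outside -1 to 1 is refused whole. A call with a gripper value outside its range is refused whole. The fingers move at their own pace and stop on an object; the grip force is fixed at half the most. Time passes only in rows, so rows that repeat a pose let the fingers close. It gives the time, the measured TCP pose, the force, the opening and the grip force at its end, in the units of the state.
- env.observe(): the state, without advancing time (a new reading comes with each control period).
- env.get_image(name): name is "scene" or "side" or "wrist"; returns a dict with "img" (480x640x3 uint8, red, green, blue), "fx", "fy", "cx", "cy" (pixels), "R" (3x3) and "t" (3): a world point X has camera coordinates R X + t. Camera axes: x right, y down, z forward; pixel columns grow to the right and rows downward; lengths in m; the calibration is good to about 2 mm. The wrist camera is an equidistant fisheye: a pixel r from the principal point sees the ray r / f radians off the axis. A picture is of the moment at which its call begins. There is no depth.
- env.close_job(): hands the job in; it is judged then, once.
Trained networks look in a picture, given as the dict that the camera call returned (one of the last four; its "shot" number tells which), for a name from the list of things; names that differ only in an ending like _2 or _b are one class to them, and where a whole thing is asked for, a point or a joint stands for the part that bears it (a point fixed in the world has none). Each returns a list of dicts, best first, with "p" (0 to 1); they miss things now and then, are a little off and sometimes report something else, mostly with a low value. They report only what shows in the picture. A call takes as long as a camera call. They do not tell look-alikes from the thing itself.
- env.outline_of(picture, name): "mask" (480x640 bool, what is visible of it).
- env.mark_of(picture, name): "point" ([x, y, z] in m, in world coordinates, good to about 4 mm: a listed point, or the origin of a listed thing).
The state is a dict: "time_s": time; "q": joint angles; "dq": joint speeds; "effort": joint torques, N m; "eef_pos": TCP position; "tool_rot": TCP orientation; "ft_force": force on the tool from outside, world axes, zero at the start; "moment": the same for the moment, N m; "opening": opening from 0.0 (shut) to 1.0 (fully open); "finger_force": force on a finger pad.
Only numpy, scipy, OpenCV 4.12 (cv2) and the standard library are available. Lean on these libraries where they do the work, as an engineer would, in place of code of your own. Each camera call takes 0.05 s, during which the arm holds its last target. There are 200 camera calls.

## Working session

There is one attempt and no reset: what is moved stays moved. The work goes in short steps, Python scripts to look and compute and a shell command to move; the robot and the scene stay as the last step left them, time stands still between calls to the robot, and variables do not carry over. Pictures are saved under pics/ and viewed, at most 14 in all, crops included, and the job is handed in when it is done.

```bash
ls; mkdir -p pics; cat > h.py <<'E'
import numpy as np, cv2, json
from station import env
from scipy.spatial.transform import Rotation as Ro
def save(n,p): cv2.imwrite(f'pics/{n}.png',p['img'][:,:,::-1])
def ray(p,u,v):
    R=np.array(p['R']);t=np.array(p['t']);return -R.T@t, R.T@np.array([(u-p['cx'])/p['fx'],(v-p['cy'])/p['fy'],1])
def atz(p,u,v,z):
    c,d=ray(p,u,v);return c+d*(z-c[2])/d[2]
def proj(p,X):
    x=np.array(p['R'])@np.array(X)+np.array(p['t']);return x[0]/x[2]*p['fx']+p['cx'],x[1]/x[2]*p['fy']+p['cy']
def tool():
    s=env.observe();q=s['tool_rot'];return np.array(s['eef_pos']),Ro.from_quat([q[1],q[2],q[3],q[0]])
def to(target,R=None):
    "full-scale shift and turn from measured pose to world target"
    p,r=tool();d=r.inv().apply(np.array(target)-p)/0.1
    w=(r.inv()*R).as_rotvec()/(np.pi/2) if R is not None else np.zeros(3)
    print('turn',w.round(3),'shift',d.round(3))
E
python3 - <<'E'
from h import *
a=env.get_image('scene');b=env.get_image('side');save('scene0',a);save('side0',b)
for n in 'cropper box_floor column lid_hinge lid_edge slot blade blade_tray brush brush_tray scrap0 scrap1 scrap2 scrap3 scrap4 scrap5 reel_a jar tin stone mallet beech_block'.split():
    for k,p in (('sc',a),('si',b)):
        print(n,k,[(np.round(m['point'],3).tolist(),round(m['p'],2),np.round(proj(p,m['point'])).tolist()) for m in env.mark_of(p,n)][:4])
print(env.observe())
for p in(a,b):print(np.round(-np.array(p['R']).T@p['t'],3))
E
```

```text
pics
cropper sc [([0.6, -0.091, -0.002], 0.83, [300.0, 285.0]), ([0.755, -0.212, -0.0], 0.51, [229.0, 306.0])]
cropper si [([0.602, -0.085, -0.0], 0.93, [338.0, 269.0]), ([0.761, -0.209, 0.0], 0.7, [419.0, 284.0])]
box_floor sc [([0.599, -0.152, 0.005], 0.69, [282.0, 273.0])]
box_floor si [([0.602, -0.152, 0.003], 0.82, [350.0, 287.0])]
column sc [([0.706, 0.123, 0.186], 0.79, [348.0, 332.0]), ([0.758, -0.21, 0.001], 0.18, [229.0, 307.0])]
column si [([0.709, 0.124, 0.19], 0.76, [344.0, 151.0])]
lid_hinge sc [([0.68, -0.157, 0.068], 0.79, [260.0, 283.0]), ([0.708, 0.124, 0.186], 0.29, [349.0, 333.0])]
lid_hinge si [([0.679, -0.15, 0.069], 0.71, [380.0, 258.0]), ([0.47, 0.331, 0.001], 0.65, [241.0, 186.0]), ([0.649, 0.385, 0.002], 0.49, [290.0, 162.0])]
lid_edge sc [([0.503, -0.15, 0.067], 0.85, [301.0, 237.0]), ([0.475, 0.329, 0.001], 0.4, [461.0, 329.0])]
lid_edge si [([0.503, -0.153, 0.066], 0.95, [311.0, 283.0])]
slot sc [([0.498, -0.156, 0.064], 0.67, [301.0, 235.0])]
slot si [([0.501, -0.154, 0.06], 0.98, [311.0, 285.0])]
blade sc [([0.485, -0.315, 0.007], 0.76, [261.0, 218.0]),
[... 3835 characters left out ...]
, 'q': array([9.97695723e-01, 3.77289450e-01, 8.09642229e-02, 1.27441562e+00,
       9.27953851e-06, 1.46052852e+00]), 'dq': array([-0.00152183,  0.00150112,  0.00126901,  0.00081445,  0.00138531,
       -0.00170563]), 'effort': array([-3.89448439e-05, -4.63507855e+01,  2.70150626e+01,  3.62573328e-04,
       -8.84777410e-05, -8.92559839e-07]), 'eef_pos': array([0.25671047, 0.51452676, 0.25332151]), 'tool_rot': array([4.92390126e-06, 2.29356396e-01, 9.73342511e-01, 2.76924402e-05]), 'ft_force': array([ 0.44858088, -0.20404822,  1.06298288]), 'moment': array([ 0.04727112, -0.00074235,  0.02482277]), 'finger_force': 0.0, 'opening': 0.9997977206406544}
[1.034 0.282 1.118]
[ 0.262 -0.806  0.894]
```

View pictures.

View pics/scene0.png

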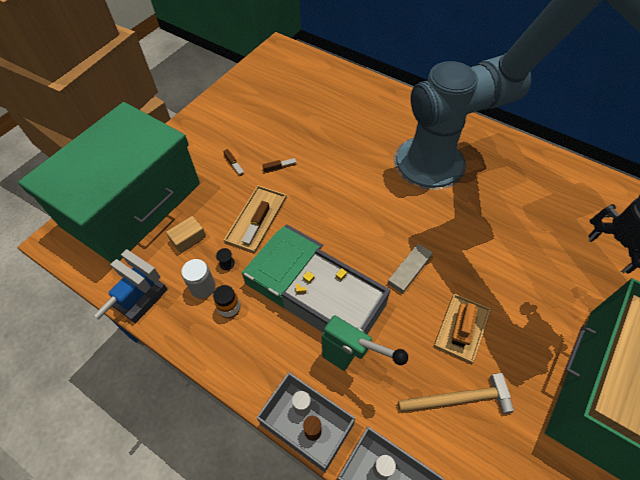

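View pics/side0.png

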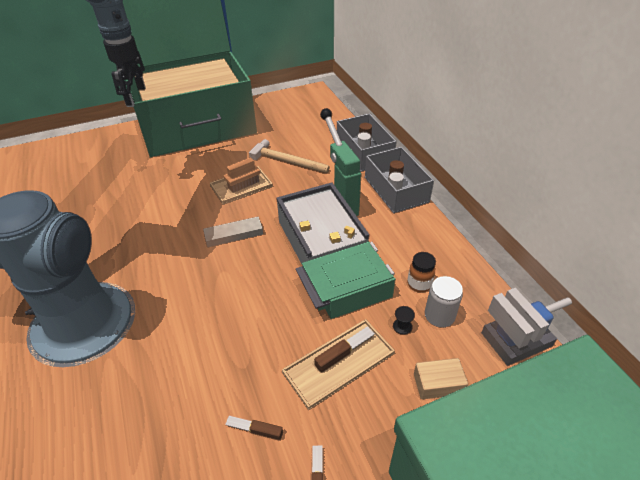

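```bash
cat >> h.py <<'E'
from scipy.optimize import minimize
def bx(x0,x1,y0,y1,z0,z1): return np.array([[x,y,z] for x in(x0,x1) for y in(y0,y1) for z in(z0,z1)])/1000
SH=dict(blade=[bx(-45,35,-13,13,0,30),bx(35,100,-12,12,13.5,16.5)],
 brush=[bx(-45,45,-15,15,0,30),bx(-50,50,-22,22,30,46),bx(-40,40,-11,11,46,78)],
 lid=[bx(-98,78,-127,-4,66,70)],
 blade_tray=[bx(-110,110,-50,50,0,14)],brush_tray=[bx(-80,80,-50,50,0,14)])
def sil(p,bs,s,z):
    c,n=np.cos(s[2]),np.sin(s[2]);im=np.zeros((480,640),np.uint8)
    for b in bs:
        w=b@np.array([[c,n,0],[-n,c,0],[0,0,1]])+[s[0],s[1],z]
        uv=np.array([proj(p,X) for X in w])
        cv2.fillConvexPoly(im,cv2.convexHull((uv*16).astype(np.int32).reshape(-1,1,2)),255,cv2.LINE_AA,4)
    return cv2.GaussianBlur(im/255.,(0,0),1.5)
def fit(ps,name,s0,z=0,masks=None,hole=False,rng=.15):
    ms=masks or [env.outline_of(p,name)[0]['mask'] for p in ps]
    gs=[cv2.GaussianBlur(m.astype(float),(0,0),1.5) for m in ms]
    def f(s): return sum(((sil(p,SH[name],s,z)-g)**2).sum() for p,g in zip(ps,gs))
    best=min((minimize(f,s0,method='Nelder-Mead',options=dict(initial_simplex=np.array(s0)+np.vstack([np.zeros(3),np.diag([.008,.008,d])]),xatol=1e-4,fatol=.1)) for d in(rng,-rng)),key=lambda r:r.fun)
    print(name,best.x.round(4),'cost',round(best.fun,1),'area',[int(m.sum()) for m in ms]);return best.x
E
python3 - <<'E'
from h import *
a=env.get_image('scene');b=env.get_image('side');P=[a,b]
fit(P,'lid',[.6,-.088,0])
fit(P,'blade',[.484,-.316,.3],.005)
fit(P,'brush',[.477,.327,.2],.005);fit(P,'brush',[.477,.327,-.4],.005)
for n,s in(('blade_tray',[.493,-.329,.3]),('brush_tray',[.472,.331,0])):
    ms=[]
    for p in P:
        m=env.outline_of(p,n)[0]['mask'];q=np.argwhere(m)[:,::-1].astype(np.int32)
        im=np.zeros((480,640),np.uint8);cv2.fillConvexPoly(im,cv2.convexHull(q.reshape(-1,1,2)),1);ms.append(im)
    fit(P,n,s,masks=ms)
s=cv2.resize(a['img'][135:260,205:310],None,fx=5,fy=5)[:600,:,::-1];cv2.imwrite('pics/blades.png',s)
E
```

```text
lid [ 0.6029 -0.0865 -0.0009] cost 120.2 area [2596, 3229]
blade [0.2603 0.3451 1.5814] cost 1664.9 area [205, 701]
brush [0.4788 0.3268 0.2379] cost 73.2 area [754, 837]
brush [0.4786 0.3267 0.2297] cost 73.3 area [754, 837]
blade_tray [ 0.4923 -0.327   0.2128] cost 15646.0 area [13875, 4959]
brush_tray [0.47   0.3285 0.1239] cost 50.8 area [2414, 1396]
```

View pics/blades.png

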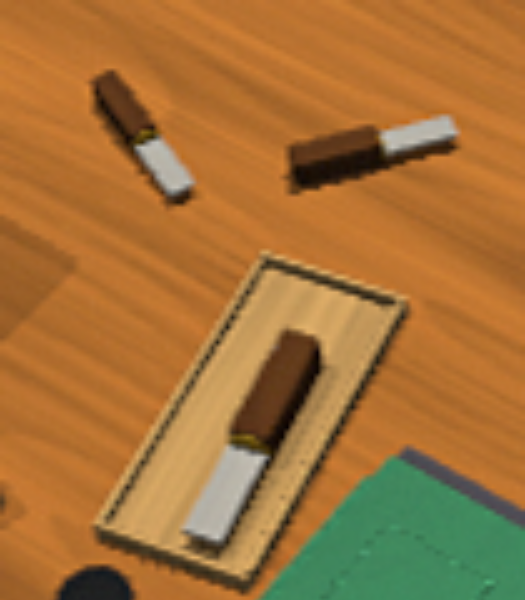

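The picture shows three blade tools: in the tray, scene (257,222); loose at (280,164); loose at (233,162). The one in the tray is clearly the longest and widest and lies in the blade's own tray, so it is the one to use; the crop confirms this.

```bash
cat >> h.py <<'E'
def near(p,name,uv,r=12):
    for m in env.outline_of(p,name):
        q=np.argwhere(m['mask'])[:,::-1]
        if len(q) and np.linalg.norm(q.mean(0)-uv)<r and len(q)<6000: return m['mask']
    print('no mask',name);return None
def down(yaw):
    "tool pointing down; tool y (closing line) at world yaw+90deg -> tool x along yaw"
    return Ro.from_euler('z',yaw)*Ro.from_euler('x',np.pi)
E
python3 - <<'E'
from h import *
a=env.get_image('scene');b=env.get_image('side');P=[a,b]
ms=[near(a,'blade',(257,222)),near(b,'blade',(343,350))]
k=[i for i in(0,1) if ms[i] is not None]
s=fit([P[i] for i in k],'blade',[.484,-.316,.4],.005,masks=[ms[i] for i in k])
m=near(b,'blade_tray',(340,363),20)
if m is not None:
    q=np.argwhere(m)[:,::-1].astype(np.int32);im=np.zeros((480,640),np.uint8);cv2.fillConvexPoly(im,cv2.convexHull(q.reshape(-1,1,2)),1)
    fit([b],'blade_tray',[.493,-.329,.4],masks=[im])
p,r=tool();print(p,r.as_euler('zyx'),r.as_matrix().round(3))
to([s[0],s[1],.15],down(s[2]))
E
```

```text
blade [ 0.4884 -0.3162  0.2459] cost 83.2 area [442, 904]
blade_tray [ 0.4925 -0.3271  0.1999] cost 9.6 area [4996]
[0.25672296 0.51454871 0.25331196] [-2.67883783e+00  7.65889654e-05 -3.14154698e+00] [[-0.895  0.446  0.   ]
 [ 0.446  0.895  0.   ]
 [-0.     0.    -1.   ]]
turn [ 0.    -0.     1.549] shift [-5.781 -6.399  1.033]
```

```bash

M='x'
python3 -m jog '[[0,0,0,-0.83,-0.91,0,0],[0,0,0,-0.83,-0.91,0,0],[0,0,0,-0.83,-0.91,0,0]]'
python3 -m jog '[[0,0,0,-0.83,-0.91,0,0],[0,0,0,-0.83,-0.91,0,0],[0,0,0,-0.83,-0.91,0,0]]'
python3 -m jog '[[0,0,0,-0.83,-0.91,0,0],[0,0,0,-0.83,-0.91,0,0],[0,0,0,-0.83,-0.91,0,0]]'
python3 -m jog '[[0,0,0,-0.83,-0.91,0,0],[0,0,0,-0.83,-0.91,0,0],[0,0,0,-0.83,-0.91,0,0]]'
python3 -m jog '[[0,0,0,-0.83,-0.91,0,0],[0,0,0,-0.83,-0.91,0,0],[0,0,0,-0.83,-0.91,0,0]]'
python3 -m jog '[[0,0,0,-0.83,-0.91,0,0],[0,0,0,-0.83,-0.91,0,0],[0,0,0,-0.83,-0.91,0,0]]'
python3 -m jog '[[0,0,0,-0.83,-0.91,0,-0.16],[0,0,0,-0.83,-0.91,0,-0.16],[0,0,0,-0.83,-0.91,0,-0.16],[0,0,0,-0.83,-0.91,0,-0.16]]'
python3 -m jog '[[0,0,-0.451,0,0,0,-0.16],[0,0,-0.451,0,0,0,-0.16],[0,0,-0.451,0,0,0,-0.16],[0,0,-0.451,0,0,0,-0.16],[0,0,-0.451,0,0,0,-0.16]]'
python3 - <<'E'
from h import *
to([.4884,-.3162,.15],down(.246+np.pi));print(tool()[0],env.observe()['q'].round(2))
E
```

```text
time_s: 3.5
eef_pos: [0.2904, 0.3949, 0.253]
tool_rot: [0.0, 0.229, 0.974, -0.0]
ft_force: [0.6, 0.1, 0.1]
opening: 0.606
finger_force: 0.0
time_s: 3.75
eef_pos: [0.324, 0.2757, 0.2534]
tool_rot: [0.0, 0.229, 0.973, 0.0]
ft_force: [0.4, -0.0, 0.1]
opening: 0.5
finger_force: 0.0
time_s: 4.0
eef_pos: [0.3577, 0.1572, 0.2536]
tool_rot: [0.001, 0.229, 0.973, 0.0]
ft_force: [1.3, 0.0, 0.7]
opening: 0.497
finger_force: 0.0
time_s: 4.25
eef_pos: [0.3915, 0.0385, 0.2537]
tool_rot: [0.001, 0.229, 0.973, 0.0]
ft_force: [1.1, 0.6, -0.3]
opening: 0.501
finger_force: 0.0
time_s: 4.5
eef_pos: [0.4251, -0.0803, 0.2536]
tool_rot: [0.001, 0.23, 0.973, 0.0]
ft_force: [1.1, 0.8, 0.0]
opening: 0.501
finger_force: 0.0
time_s: 4.75
eef_pos: [0.4588, -0.1988, 0.2534]
tool_rot: [0.0, 0.23, 0.973, -0.0]
ft_force: [1.5, 0.6, -0.4]
opening: 0.499
finger_force: 0.0
time_s: 5.08
eef_pos: [0.4934, -0.3217, 0.2517]
tool_rot: [0.001, 0.232, 0.973, -0.001]
ft_force: [-0.2, 0.1, -1.2]
opening: 0.423
finger_force: 0.0
time_s: 5.5
eef_pos: [0.4921, -0.3147, 0.2532]
tool_rot: [-0.0, -0.084, 0.996, 0.0]
ft_force: [-0.6, -0.7, 0.3]
opening: 0.421
finger_force: 0.0
turn [ 0.    -0.    -0.049] shift [ 0.039 -0.009  1.032]
[ 0.49214637 -0.31465115  0.25320508] [-0.68  0.4   0.11  1.28  0.   -0.85]
```

```bash

python3 -m jog '[[0,0,-0.049,0.039,-0.009,0.5,-0.16],[0,0,-0.049,0.039,-0.009,0.95,-0.16],[0,0,-0.049,0.039,-0.009,0.95,-0.16],[0,0,-0.049,0.039,-0.009,0.95,-0.16]]'
python3 - <<'E'
from h import *
p=env.get_image('wrist')
def pw(X):
    x=np.array(p['R'])@X+np.array(p['t']);r=np.hypot(x[0],x[1]);th=np.arctan2(r,x[2]);return np.array([p['cx']+p['fx']*th*x[0]/r,p['cy']+p['fy']*th*x[1]/r])
im=p['img'].copy()
c,s=np.cos(.246),np.sin(.246)
for b in SH['blade']:
    for X in b:
        w=np.array([c*X[0]-s*X[1]+.4884,s*X[0]+c*X[1]-.3162,X[2]+.005]);cv2.circle(im,tuple(int(i) for i in pw(w).round()),2,(255,0,255),-1)
cv2.imwrite('pics/w1.png',im[:,:,::-1]);print(tool()[0])
E
```

```text
time_s: 5.83
eef_pos: [0.4855, -0.3138, 0.1537]
tool_rot: [-0.003, -0.119, 0.993, 0.003]
ft_force: [-0.3, 0.1, 0.1]
opening: 0.421
finger_force: 0.0
[ 0.4870611  -0.31500543  0.1564683 ]
```

View pics/w1.png

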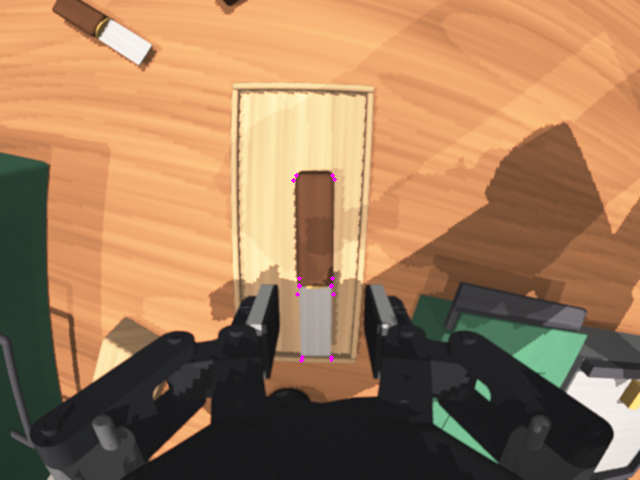

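```bash

python3 -m jog '[[0,0,0,0,0,0.4,-0.16],[0,0,0,0,0,0.8,-0.16],[0,0,0,0,0,0.8,-0.16],[0,0,0,0,0,0.8,-0.16]]'
python3 - <<'E'
from h import *
to([.4884,-.3162,.034],down(.246+np.pi))
E
```

```text
time_s: 6.22
eef_pos: [0.4879, -0.3157, 0.0784]
tool_rot: [-0.001, -0.119, 0.993, 0.001]
ft_force: [0.5, -0.5, 0.5]
opening: 0.42
finger_force: 0.0
turn [ 0.001 -0.001 -0.004] shift [-0.004 -0.007  0.444]
```

```bash

python3 -m jog '[[0,0,0,0,0,0.2,-0.16],[0,0,0,0,0,0.43,-0.16],[0,0,0,0,0,0.43,-0.16],[0,0,0,0,0,0.43,-1],[0,0,0,0,0,0.43,-1]]'
python3 -m jog '[[0,0,0,0,0,0,-1],[0,0,0,0,0,0,-1],[0,0,0,0,0,0,-1],[0,0,0,0,0,0,-1],[0,0,0,0,0,0,-1]]'

```

```text
time_s: 6.63
eef_pos: [0.4901, -0.3176, 0.0383]
tool_rot: [0.001, -0.119, 0.993, -0.001]
ft_force: [-0.4, -0.5, -0.4]
opening: 0.29
finger_force: 61.2
time_s: 7.05
eef_pos: [0.4901, -0.3176, 0.0377]
tool_rot: [0.002, -0.119, 0.993, -0.001]
ft_force: [-1.6, -0.5, 6.7]
opening: 0.283
finger_force: 62.4
```

```bash

python3 -m jog '[[0,0,0,0,0,-0.2,-1],[0,0,0,0,0,-0.5,-1],[0,0,0,0,0,-0.8,-1],[0,0,0,0,0,-1,-1],[0,0,0,0,0,-1,-1]]'
python3 - <<'E'
from h import *
to([.384,-.153,.14],down(np.pi));print(env.observe()['opening'],env.observe()['ft_force'])
E
```

```text
time_s: 7.47
eef_pos: [0.4914, -0.3186, 0.1412]
tool_rot: [0.003, -0.119, 0.993, -0.004]
ft_force: [1.4, -1.2, 0.0]
opening: 0.292
finger_force: 61.4
turn [-0.004  0.004  0.152] shift [ 0.651  1.864 -0.006]
0.2920189997353777 [ 1.42455903 -1.22587177  0.0263    ]
```

```bash

python3 -m jog '[[0,0,0.08,0.16,0.46,0,-1],[0,0,0.152,0.33,0.93,0,-1],[0,0,0.152,0.33,0.93,0,-1],[0,0,0.152,0.33,0.93,0,-1]]'
python3 - <<'E'
from h import *
to([.384,-.153,.14],down(np.pi))
E
```

```text
time_s: 7.8
eef_pos: [0.4305, -0.2295, 0.1341]
tool_rot: [-0.002, -0.001, 1.0, 0.002]
ft_force: [0.0, -0.1, -0.9]
opening: 0.287
finger_force: 61.4
turn [ 0.003 -0.003  0.002] shift [ 0.464  0.766 -0.054]
```

```bash

python3 -m jog '[[0,0,0,0.2,0.38,0,-1],[0,0,0,0.46,0.77,0,-1],[0,0,0,0.46,0.77,0,-1],[0,0,0,0.46,0.77,0,-1]]'
python3 -m jog '[[0,0,0,0,0,0.2,-1],[0,0,0,0,0,0.54,-1],[0,0,0,0,0,0.54,-1],[0,0,0,0,0,0.54,-1]]'
python3 -m jog '[[0,0,0,0,0,0,-1],[0,0,0,0,0,0,-1]]'
python3 - <<'E'
from h import *
b=env.get_image('side');p=env.get_image('wrist')
im=cv2.resize(b['img'][220:360,230:430],None,fx=4,fy=4,interpolation=cv2.INTER_CUBIC);cv2.imwrite('pics/slot1.png',im[:,:,::-1])
print(tool()[0],proj(b,[.483,-.153,.062]))
for n in('slot','lid_edge'):print(n,[(np.round(m['point'],4),round(m['p'],2)) for q in(b,p) for m in env.mark_of(q,n)[:1]])
m=near(b,'blade',(275,310),60)
E
```

```text
time_s: 8.13
eef_pos: [0.3859, -0.1544, 0.1345]
tool_rot: [-0.002, -0.001, 1.0, 0.001]
ft_force: [-0.0, -0.9, -0.3]
opening: 0.291
finger_force: 61.4
time_s: 8.47
eef_pos: [0.3878, -0.157, 0.0805]
tool_rot: [-0.001, 0.0, 1.0, 0.001]
ft_force: [0.8, 0.4, -1.0]
opening: 0.286
finger_force: 61.3
time_s: 8.63
eef_pos: [0.39, -0.158, 0.0827]
tool_rot: [0.001, -0.0, 1.0, -0.001]
ft_force: [-0.5, -0.2, -1.5]
opening: 0.287
finger_force: 61.3
[ 0.38979384 -0.15780276  0.08266144] (np.float64(302.9760877976605), np.float64(286.8888247074661))
slot [(array([ 0.5025, -0.1534,  0.0572]), 0.86)]
lid_edge [(array([ 0.5012, -0.1533,  0.0676]), 0.86)]
```

View pics/slot1.png

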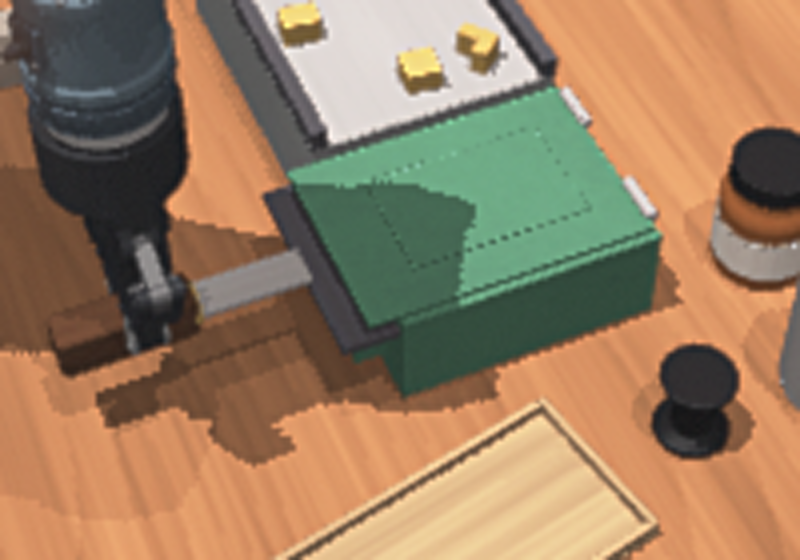

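```bash

python3 -m jog '[[0,0,0,-0.07,0.045,0.01,-1],[0,0,0,-0.07,0.045,0.01,-1],[0,0,0,-0.07,0.045,0.01,-1]]'
for i in 1 2 3 4; do
python3 -m jog '[[0,0,0,0,0,0.02,-1],[0,0,0,0,0,0.02,-1],[0,0,0,0,0,0.02,-1]]' | sed -n '2p;4p'
done
python3 - <<'E'
from h import *
print(tool()[0],env.observe()['ft_force'],env.observe()['moment'],tool()[1].as_matrix().round(4)[:,2])
E
```

```text
time_s: 9.23
eef_pos: [0.3958, -0.1521, 0.0803]
tool_rot: [0.0, -0.001, 1.0, -0.0]
ft_force: [0.4, 0.1, -1.3]
opening: 0.289
finger_force: 61.3
eef_pos: [0.3951, -0.1522, 0.078]
ft_force: [-0.6, -0.5, -1.1]
eef_pos: [0.3954, -0.1524, 0.0765]
ft_force: [-1.4, 0.1, 2.0]
eef_pos: [0.3954, -0.1524, 0.0745]
ft_force: [-2.3, -0.3, 5.1]
eef_pos: [0.3955, -0.1524, 0.0726]
ft_force: [-2.3, 0.4, 5.8]
[ 0.3954582  -0.15244452  0.07255111] [-2.2819961   0.3543616   5.79533972] [ 0.01741278 -0.05659827  0.02584531] [ 3.e-04 -2.e-04 -1.e+00]
```

```bash

for i in 1 2 3 ; do
python3 -m jog '[[0,0,0,0,0,-0.01,-1],[0,0,0,0,0,-0.01,-1],[0,0,0,0,0,-0.01,-1]]' | sed -n '2p;4p'
done
```

```text
eef_pos: [0.3955, -0.1524, 0.0733]
ft_force: [-2.1, -0.7, 2.1]
eef_pos: [0.3952, -0.1522, 0.074]
ft_force: [0.8, 0.5, -0.5]
eef_pos: [0.3953, -0.1523, 0.0752]
ft_force: [-0.1, -0.2, -0.5]
```

```bash

python3 -m jog '[[0,0,0,0,0,-0.01,-1],[0,0,0,0,0,-0.01,-1],[0,0,0,-0.1,0,-0.01,-1],[0,0,0,-0.1,0,-0.01,-1]]' | sed -n '2p;4p'
python3 -m jog '[[0,0,0,-0.06,0,0,-1],[0,0,0,-0.12,0,0,-1],[0,0,0,-0.12,0,0,-1],[0,0,0,-0.12,0,0,-1]]' | sed -n '2p;4p'
python3 - <<'E'
from h import *
b=env.get_image('side')
im=cv2.resize(b['img'][220:360,230:430],None,fx=4,fy=4,interpolation=cv2.INTER_CUBIC);cv2.imwrite('pics/slot2.png',im[:,:,::-1])
print(tool()[0])
E
```

```text
eef_pos: [0.4075, -0.1529, 0.0767]
ft_force: [0.3, -0.5, -0.6]
eef_pos: [0.418, -0.1524, 0.0763]
ft_force: [-1.5, -0.3, -0.9]
[ 0.41750264 -0.1522608   0.07619337]
```

View pics/slot2.png

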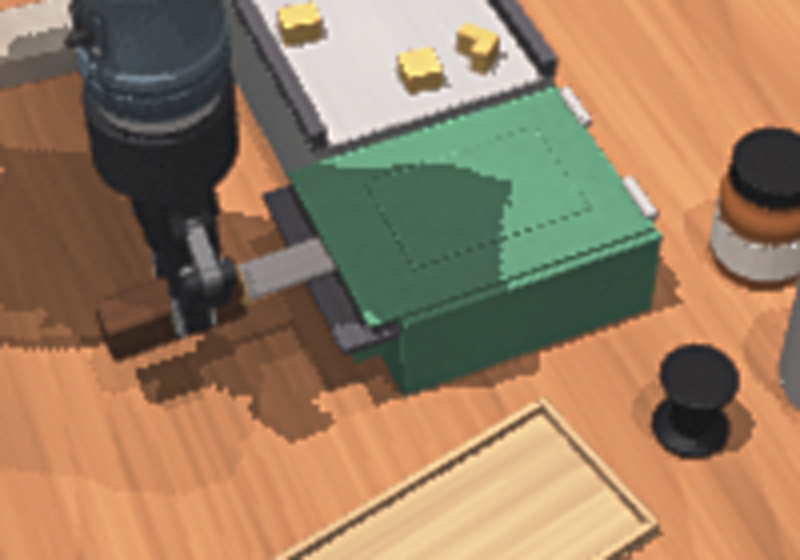

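```bash

python3 -m jog '[[0,0,0,-0.03,0,0,-1],[0,0,0,-0.03,0,-0.08,-1],[0,0,0,-0.04,0,-0.16,-1],[0,0,0,-0.05,0,-0.24,-1],[0,0,0,-0.05,0,-0.28,-1]]' | sed -n '2p;4p;5p'
python3 -m jog '[[0,0,0,-0.01,0,-0.08,-1],[0,0,0,-0.02,0,-0.15,-1],[0,0,0,-0.05,0,-0.24,-1],[0,0,0,-0.05,0,-0.24,-1]]' | sed -n '2p;4p;5p'
python3 - <<'E'
from h import *
b=env.get_image('side')
print(tool()[0],[m['point'] for m in env.mark_of(b,'lid_edge')[:2]])
cv2.imwrite('pics/l1.png',b['img'][150:390,200:520,::-1])
E
```

```text
eef_pos: [0.4227, -0.1524, 0.1057]
ft_force: [-0.1, 1.4, -2.6]
opening: 0.284
eef_pos: [0.4289, -0.153, 0.1303]
ft_force: [-0.3, -0.0, -1.6]
opening: 0.292
[ 0.42852216 -0.15290346  0.1295166 ] [[0.5098, -0.1539, 0.1207], [0.4218, -0.1523, 0.0992]]
```

View pics/l1.png

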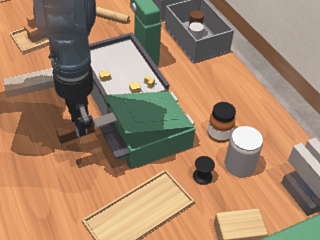

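```bash

python3 -m jog '[[0,0,0,-0.06,0,-0.15,-1],[0,0,0,-0.12,0,-0.28,-1],[0,0,0,-0.21,0,-0.43,-1],[0,0,0,-0.30,0,-0.56,-1],[0,0,0,-0.30,0,-0.56,-1]]' | sed -n '2p;4p;5p'
python3 -m jog '[[0,0,0,-0.12,0,-0.11,-1],[0,0,0,-0.24,0,-0.22,-1],[0,0,0,-0.37,0,-0.31,-1],[0,0,0,-0.51,0,-0.40,-1],[0,0,0,-0.51,0,-0.40,-1]]' | sed -n '2p;4p;5p'
python3 - <<'E'
from h import *
b=env.get_image('side')
print(tool()[0],[m['point'] for m in env.mark_of(b,'lid_edge')[:2]])
E
```

```text
eef_pos: [0.4599, -0.153, 0.1863]
ft_force: [0.0, -0.6, -0.5]
opening: 0.286
eef_pos: [0.5107, -0.1528, 0.2249]
ft_force: [0.5, -0.9, -0.5]
opening: 0.291
[ 0.5091858  -0.15260901  0.2239687 ] [[0.6009, -0.1513, 0.2295]]
```

```bash

python3 -m jog '[[0,0,0,-0.15,0,-0.05,-1],[0,0,0,-0.30,0,-0.10,-1],[0,0,0,-0.46,0,-0.12,-1],[0,0,0,-0.62,0,-0.14,-1],[0,0,0,-0.62,0,-0.14,-1]]' | sed -n '2p;4p;5p'
python3 -m jog '[[0,0,0,-0.1,0,0,-1],[0,0,0,-0.2,0,0,-1],[0,0,0,-0.2,0,0,-1]]' | sed -n '2p;4p;5p'
python3 - <<'E'
from h import *
b=env.get_image('side')
print(tool()[0],[m['point'] for m in env.mark_of(b,'lid_edge')[:2]])
E
```

```text
eef_pos: [0.5715, -0.1524, 0.2372]
ft_force: [0.6, -1.4, -1.5]
opening: 0.289
eef_pos: [0.59, -0.1523, 0.237]
ft_force: [0.1, 0.1, -1.4]
opening: 0.285
[ 0.58936484 -0.15223041  0.23718799] [[0.689, -0.155, 0.2484], [0.583, -0.1541, 0.2063]]
```

```bash

python3 -m jog '[[0,0,0,-0.04,0,0,-1],[0,0,0,-0.08,0,0,-1],[0,0,0,-0.08,0,0,-1]]' | sed -n '2p;4p;5p'
python3 -m jog '[[0,0,0,0.15,0,0,-1],[0,0,0,0.5,0,0,-1],[0,0,0,0.9,0,0,-1],[0,0,0,0.9,0,0,-1]]' | sed -n '2p;4p;5p'
python3 - <<'E'
from h import *
b=env.get_image('side')
print(tool()[0],[m['point'] for m in env.mark_of(b,'lid_edge')[:2]])
to([.490,-.318,.16],down(.246+np.pi))
E
```

```text
eef_pos: [0.5936, -0.1521, 0.2373]
ft_force: [-12.4, -0.1, 2.7]
opening: 0.293
eef_pos: [0.4978, -0.1495, 0.235]
ft_force: [-1.2, 1.8, -2.1]
opening: 0.288
[ 0.50237882 -0.15068456  0.23656714] [[0.6922, -0.1545, 0.2485], [0.4908, -0.1485, 0.205]]
turn [ 0.001 -0.001 -0.157] shift [ 0.156 -1.664  0.777]
```

```bash

python3 -m jog '[[0,0,-0.06,0.1,-0.4,0,-1],[0,0,-0.127,0.14,-0.8,0,-1],[0,0,-0.127,0.14,-0.9,0.2,-1],[0,0,-0.127,0.14,-0.9,0.4,-1],[0,0,-0.127,0.14,-0.9,0.4,-1]]' | sed -n '2p;4p;5p'
python3 - <<'E'
from h import *
to([.4742,-.3308,.10],down(.2+np.pi))
E
```

```text
eef_pos: [0.494, -0.243, 0.1953]
ft_force: [-2.2, 1.3, -1.5]
opening: 0.293
turn [ 0.002 -0.001 -0.001] shift [ 0.365 -0.824  0.951]
```

```bash

python3 -m jog '[[0,0,0,0.18,-0.4,0.2,-1],[0,0,0,0.36,-0.82,0.4,-1],[0,0,0,0.36,-0.82,0.7,-1],[0,0,0,0.36,-0.82,0.95,-1],[0,0,0,0.36,-0.82,0.95,-1]]' | sed -n '2p;4p;5p'
python3 -m jog '[[0,0,0,0,0,0,-1],[0,0,0,0,0,0,-1]]' | sed -n '2p;4p;5p'
python3 - <<'E'
from h import *
to([.4742,-.3308,.0405],down(.2+np.pi))
b=env.get_image('side');cv2.imwrite('pics/pl.png',cv2.resize(b['img'][270:430,240:440],None,fx=3,fy=3)[:,:,::-1])
E
```

```text
eef_pos: [0.4735, -0.3286, 0.099]
ft_force: [-0.8, 0.7, -1.9]
opening: 0.286
eef_pos: [0.477, -0.33, 0.1053]
ft_force: [-0.0, -0.5, -0.4]
opening: 0.29
turn [-0.001  0.001  0.001] shift [ 0.03  -0.001  0.648]
```

View pics/pl.png

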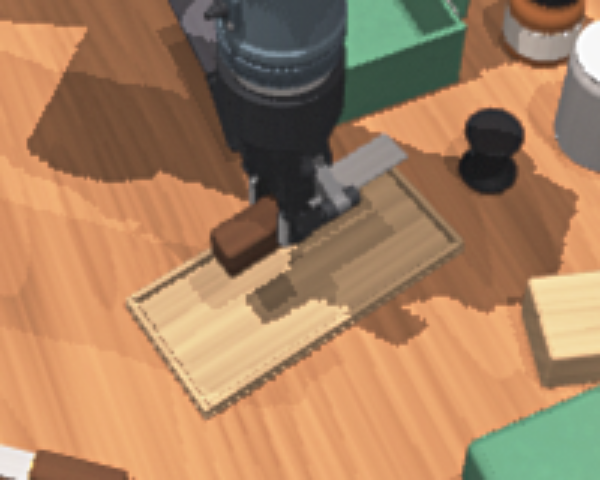

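```bash

python3 -m jog '[[0,0,0,0.03,0,0.2,-1],[0,0,0,0.03,0,0.4,-1],[0,0,0,0.03,0,0.55,-1],[0,0,0,0.03,0,0.6,-1],[0,0,0,0.03,0,0.6,-1]]' | sed -n '2p;4p;5p'
python3 -m jog '[[0,0,0,0,0,0.03,-1],[0,0,0,0,0,0.04,-1],[0,0,0,0,0,0.05,-1],[0,0,0,0,0,0.05,-1]]' | sed -n '2p;4p;5p'

```

```text
eef_pos: [0.473, -0.33, 0.0438]
ft_force: [0.3, -0.2, -1.3]
opening: 0.289
eef_pos: [0.4733, -0.331, 0.0392]
ft_force: [0.8, 1.2, 0.5]
opening: 0.29
```

Release, rise straight up.

```bash

python3 -m jog '[[0,0,0,0,0,0.0,-0.1],[0,0,0,0,0,0,-0.1],[0,0,0,0,0,0,-0.1],[0,0,0,0,0,0,-0.1]]' | sed -n '2p;4p;5p'
python3 -m jog '[[0,0,0,0,0,-0.2,-0.1],[0,0,0,0,0,-0.6,-0.1],[0,0,0,0,0,-1,-0.1],[0,0,0,0,0,-1,-0.1]]' | sed -n '2p;4p;5p'
python3 -m jog '[[0,0,0,0,0,-0.5,-0.1],[0,0,0,0,0,-1,-0.1],[0,0,0,0,0,-1,-0.1],[0,0,0,0,0,-1,-0.1]]' | sed -n '2p;4p;5p'
python3 - <<'E'
from h import *
a=env.get_image('scene');b=env.get_image('side')
m=near(b,'blade',(335,355),25);mm=near(a,'blade',(257,222),15)
K=[(p,x) for p,x in((a,mm),(b,m)) if x is not None]
fit([k[0] for k in K],'blade',[.472,-.331,.2],.005,masks=[k[1] for k in K])
print([(np.round(m['point'],3),round(m['p'],2)) for m in env.mark_of(b,'lid_edge')[:1]], env.observe()['q'].round(2))
for n in ['scrap0']:
  for p in(a,b): print([(np.round(m['point'],3).tolist(),round(m['p'],2)) for m in env.mark_of(p,n)])
fit([a,b],'brush',[.4788,.3268,.235],.005)
to([.4788,.3268,.24],down(.2379+np.pi))
save('scene2',a)
E
```

```text
eef_pos: [0.4725, -0.3305, 0.0384]
ft_force: [0.1, -1.0, -0.1]
opening: 0.447
eef_pos: [0.4762, -0.3336, 0.1464]
ft_force: [1.2, -0.6, 0.4]
opening: 0.446
eef_pos: [0.4748, -0.3324, 0.2439]
ft_force: [-0.0, -0.5, 0.5]
opening: 0.446
blade [ 0.4725 -0.3302  0.2036] cost 76.3 area [428, 970]
[(array([ 0.693, -0.153,  0.248]), 0.96)] [-0.72  0.39  0.05  1.24  0.   -0.92]
[([0.638, -0.056, 0.076], 0.62), ([0.603, -0.062, 0.076], 0.54), ([0.553, 0.008, 0.073], 0.4)]
[([0.553, 0.008, 0.074], 0.51)]
brush [0.4781 0.3265 0.2375] cost 46.8 area [799, 871]
turn [ 0.001 -0.001 -0.024] shift [-1.371  6.423 -0.019]
```

View pics/scene2.png

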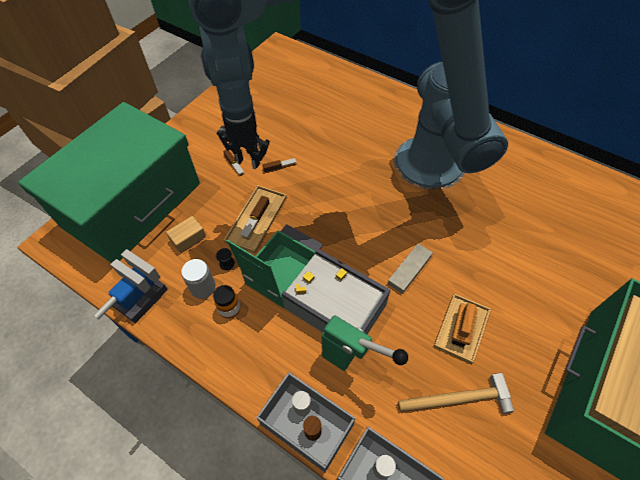

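Blade lies flat in its tray, lid stands open, three off-cuts on the bed (scene (301,290), (308,277), (341,273)). Now the brush.

```bash

python3 -m jog '[[0,0,0,-0.2,0.92,0,0.1],[0,0,0,-0.2,0.92,0,0.1],[0,0,0,-0.2,0.92,0,0.1]]' | sed -n '2p'
python3 -m jog '[[0,0,0,-0.2,0.92,0,0.1],[0,0,0,-0.2,0.92,0,0.1],[0,0,0,-0.2,0.92,0,0.1]]' | sed -n '2p'
python3 -m jog '[[0,0,0,-0.2,0.92,0,0.1],[0,0,0,-0.2,0.92,0,0.1],[0,0,0,-0.2,0.92,0,0.1]]' | sed -n '2p'
python3 -m jog '[[0,0,0,-0.2,0.92,0,0.1],[0,0,0,-0.2,0.92,0,0.1],[0,0,0,-0.2,0.92,0,0.1]]' | sed -n '2p'
python3 -m jog '[[0,0,0,-0.2,0.92,0,0.1],[0,0,0,-0.2,0.92,0,0.1],[0,0,0,-0.2,0.92,0,0.1]]' | sed -n '2p'
python3 -m jog '[[0,0,0,-0.2,0.92,0,0.1],[0,0,0,-0.2,0.92,0,0.1],[0,0,0,-0.2,0.92,0,0.1]]' | sed -n '2p'
python3 -m jog '[[0,0,-0.024,-0.19,0.91,0,0.1],[0,0,-0.024,-0.19,0.91,0,0.1],[0,0,-0.024,-0.19,0.91,0,0.1],[0,0,-0.024,-0.19,0.91,0,0.1],[0,0,-0.024,-0.19,0.91,0,0.1]]' | sed -n '2p'
python3 - <<'E'
from h import *
to([.478,.3265,.076],down(.2375+np.pi))
E
```

```text
eef_pos: [0.4728, -0.2316, 0.2376]
eef_pos: [0.4742, -0.1376, 0.238]
eef_pos: [0.4758, -0.0439, 0.2381]
eef_pos: [0.4776, 0.0499, 0.2382]
eef_pos: [0.4793, 0.144, 0.2381]
eef_pos: [0.4808, 0.2381, 0.238]
eef_pos: [0.4814, 0.3265, 0.2378]
turn [-0.001 -0.     0.   ] shift [0.031 0.011 1.618]
```

```bash

python3 -m jog '[[0,0,0,0.03,0.01,0.4,0.1],[0,0,0,0.03,0.01,0.8,0.1],[0,0,0,0.03,0.01,1,0.1],[0,0,0,0.03,0.01,1,0.1],[0,0,0,0.03,0.01,1,0.1]]' | sed -n '2p;4p'
python3 - <<'E'
from h import *
to([.478,.3265,.076],down(.2375+np.pi))
E
```

```text
eef_pos: [0.4773, 0.3252, 0.1377]
ft_force: [0.7, 0.5, 1.6]
turn [-0.001 -0.002 -0.001] shift [-0.012  0.012  0.617]
```

```bash

python3 -m jog '[[0,0,0,0,0.01,0.3,0.1],[0,0,0,0,0.01,0.5,0.1],[0,0,0,0,0.01,0.6,0.1],[0,0,0,0,0.01,0.6,0.1],[0,0,0,0,0.01,0.6,0.1]]' | sed -n '2p;4p'
python3 -m jog '[[0,0,0,0,0,0,-1],[0,0,0,0,0,0,-1],[0,0,0,0,0,0,-1],[0,0,0,0,0,0,-1],[0,0,0,0,0,0,-1]]' 
python3 -m jog '[[0,0,0,0,0,0,-1],[0,0,0,0,0,0,-1],[0,0,0,0,0,0,-1]]' 

```

```text
eef_pos: [0.4786, 0.3285, 0.0798]
ft_force: [0.6, 0.3, 0.5]
time_s: 21.35
eef_pos: [0.4791, 0.3292, 0.0804]
tool_rot: [0.002, -0.119, 0.993, 0.0]
ft_force: [-1.1, -0.9, 5.6]
opening: 0.241
finger_force: 59.1
time_s: 21.6
eef_pos: [0.4791, 0.3292, 0.0804]
tool_rot: [0.002, -0.119, 0.993, 0.0]
ft_force: [-1.2, -1.9, 5.8]
opening: 0.246
finger_force: 59.1
```

```bash

python3 -m jog '[[0,0,0,0,0,-0.3,-1],[0,0,0,0,0,-0.6,-1],[0,0,0,0,0,-1,-1],[0,0,0,0,0,-1,-1]]' | sed -n '2p;4p;5p'
python3 -m jog '[[0,0,0.08,0,0,-0.35,-1],[0,0,0.151,0,0,-0.35,-1],[0,0,0.151,0,0,-0.35,-1]]' | sed -n '2p;4p;5p'
python3 - <<'E'
from h import *
to([.621,-.006,.21],down(np.pi))
a=env.get_image('scene')
print([(np.round(m['point'],3).tolist(),round(m['p'],2)) for m in env.mark_of(a,'scrap0')])
E
```

```text
eef_pos: [0.4814, 0.3308, 0.1866]
ft_force: [0.9, 0.9, -0.7]
opening: 0.243
eef_pos: [0.479, 0.3295, 0.2158]
ft_force: [-0.1, 0.3, -2.7]
opening: 0.248
turn [ 0.002  0.003 -0.001] shift [-1.423 -3.353  0.056]
[([0.64, -0.052, 0.074], 0.62), ([0.606, -0.063, 0.076], 0.59), ([0.553, 0.009, 0.07], 0.53)]
```

```bash

python3 -m jog '[[0,0,0,-0.36,-0.84,0,-1],[0,0,0,-0.36,-0.84,0,-1],[0,0,0,-0.36,-0.84,0,-1]]' | sed -n '2p;5p'
python3 -m jog '[[0,0,0,-0.36,-0.84,0,-1],[0,0,0,-0.36,-0.84,0,-1],[0,0,0,-0.36,-0.84,0,-1]]' | sed -n '2p;5p'
python3 -m jog '[[0,0,0,-0.36,-0.84,0,-1],[0,0,0,-0.36,-0.84,0,-1],[0,0,0,-0.36,-0.84,0,-1]]' | sed -n '2p;5p'
python3 -m jog '[[0,0,0,-0.36,-0.84,0,-1],[0,0,0,-0.36,-0.84,0,-1],[0,0,0,-0.36,-0.84,0,-1],[0,0,0,-0.36,-0.84,0,-1],[0,0,0,-0.36,-0.84,0,-1]]' | sed -n '2p;5p'
python3 - <<'E'
from h import *
to([.621,-.004,.154],down(np.pi));print(tool()[1].as_matrix().round(3))
b=env.get_image('side');a=env.get_image('scene')
im=np.hstack([cv2.resize(b['img'][150:330,230:430],None,fx=2,fy=2),cv2.resize(a['img'][180:360,200:400],None,fx=2,fy=2)])
cv2.imwrite('pics/br.png',im[:,:,::-1])
E
```

```text
eef_pos: [0.5147, 0.24, 0.2118]
opening: 0.246
eef_pos: [0.5511, 0.1555, 0.2118]
opening: 0.243
eef_pos: [0.5872, 0.0716, 0.2119]
opening: 0.248
eef_pos: [0.6211, -0.0071, 0.212]
opening: 0.247
turn [ 0.001 -0.002  0.   ] shift [-0.001  0.03   0.58 ]
[[-1.    -0.    -0.002]
 [-0.     1.     0.001]
 [ 0.002  0.001 -1.   ]]
```

View pics/br.png

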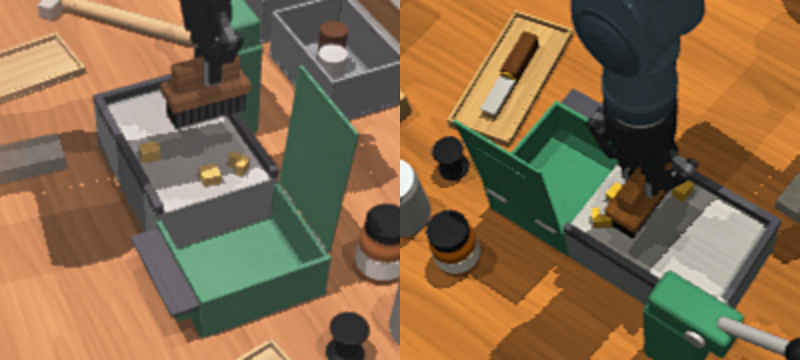

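```bash

python3 -m jog '[[0,0,0,0,0.03,0.3,-1],[0,0,0,0,0.03,0.5,-1],[0,0,0,0,0.03,0.57,-1],[0,0,0,0,0.03,0.57,-1],[0,0,0,0,0.03,0.57,-1]]' | sed -n '2p;4p'
python3 -m jog '[[0,0,0,0,-0.12,0,-1],[0,0,0,0,-0.24,0,-1],[0,0,0,0,-0.36,0,-1],[0,0,0,0,-0.48,0,-1],[0,0,0,0,-0.6,0,-1]]' | sed -n '2p;4p'
python3 -m jog '[[0,0,0,0,-0.12,0,-1],[0,0,0,0,-0.24,0,-1],[0,0,0,0,-0.36,0,-1],[0,0,0,0,-0.36,0,-1]]' | sed -n '2p;4p;5p'
python3 - <<'E'
from h import *
b=env.get_image('side');a=env.get_image('scene')
im=np.hstack([cv2.resize(b['img'][150:330,230:430],None,fx=2,fy=2),cv2.resize(a['img'][180:360,200:400],None,fx=2,fy=2)])
cv2.imwrite('pics/br2.png',im[:,:,::-1])
E
```

```text
eef_pos: [0.6213, -0.0033, 0.1566]
ft_force: [-0.6, -0.1, -1.7]
eef_pos: [0.6221, -0.0661, 0.157]
ft_force: [-0.4, 1.0, 0.4]
eef_pos: [0.6218, -0.1034, 0.1562]
ft_force: [0.4, -0.5, -1.1]
opening: 0.244
```

View pics/br2.png

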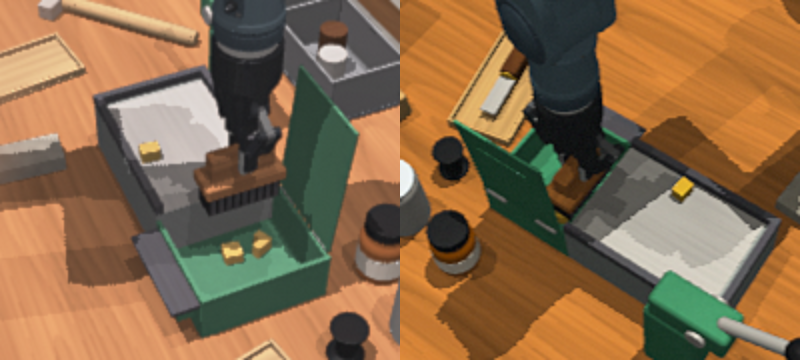

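```bash

python3 -m jog '[[0,0,0,0,0,-0.3,-1],[0,0,0,0,0,-0.5,-1],[0,0,0,0.2,0.3,-0.5,-1],[0,0,0,0.43,0.65,-0.5,-1],[0,0,0,0.43,0.9,-0.5,-1]]' | sed -n '2p;5p'
python3 -m jog '[[0,0,0,0,0.4,0,-1],[0,0,0,0,0.72,0,-1],[0,0,0,0,0.72,0,-1],[0,0,0,0,0.72,0,-1]]' | sed -n '2p;5p'
python3 - <<'E'
from h import *
to([.579,.06,.155],down(np.pi))
b=env.get_image('side');a=env.get_image('scene')
for p in(a,b):print([(np.round(m['point'],3).tolist(),round(m['p'],2)) for m in env.mark_of(p,'scrap0')])
E
```

```text
eef_pos: [0.5736, -0.0076, 0.2057]
opening: 0.244
eef_pos: [0.5783, 0.0641, 0.2063]
opening: 0.241
turn [ 0.    -0.     0.003] shift [-0.007 -0.041  0.513]
[([0.548, 0.014, 0.071], 0.65), ([0.637, -0.129, 0.023], 0.5), ([0.605, -0.133, 0.024], 0.42)]
[([0.634, -0.127, 0.025], 0.68), ([0.601, -0.126, 0.023], 0.64), ([0.552, 0.006, 0.074], 0.54), ([0.603, -0.151, 0.005], 0.35), ([0.5, -0.153, 0.058], 0.32), ([0.651, -0.45, 0.003], 0.15)]
```

Now lower behind the last off-cut and sweep it.

```bash

python3 -m jog '[[0,0,0,0,-0.01,0.3,-1],[0,0,0,0,-0.01,0.45,-1],[0,0,0,0,-0.01,0.5,-1],[0,0,0,0,-0.01,0.5,-1],[0,0,0,0,-0.01,0.5,-1]]' | sed -n '2p;4p'
python3 -m jog '[[0,0,0,0,-0.13,0,-1],[0,0,0,0,-0.26,0,-1],[0,0,0,0,-0.39,0,-1],[0,0,0,0,-0.52,0,-1],[0,0,0,0,-0.65,0,-1]]' | sed -n '2p;4p'
python3 -m jog '[[0,0,0,0,-0.13,0,-1],[0,0,0,0,-0.26,0,-1],[0,0,0,0,-0.39,0,-1],[0,0,0,0,-0.52,0,-1],[0,0,0,0,-0.65,0,-1]]' | sed -n '2p;4p'
python3 -m jog '[[0,0,0,0,-0.13,0,-1],[0,0,0,0,-0.26,0,-1],[0,0,0,0,-0.34,0,-1],[0,0,0,0,-0.34,0,-1]]' | sed -n '2p;4p;5p'
python3 - <<'E'
from h import *
b=env.get_image('side');a=env.get_image('scene')
im=np.hstack([cv2.resize(b['img'][150:330,230:430],None,fx=2,fy=2),cv2.resize(a['img'][180:360,200:400],None,fx=2,fy=2)])
cv2.imwrite('pics/br3.png',im[:,:,::-1])
to([.478,.3265,.24],down(.124+np.pi))
E
```

```text
eef_pos: [0.5788, 0.06, 0.1567]
ft_force: [-0.2, 0.4, -0.1]
eef_pos: [0.579, -0.0061, 0.1568]
ft_force: [-0.3, 0.4, -1.5]
eef_pos: [0.5787, -0.0707, 0.1562]
ft_force: [-0.2, -0.2, -2.0]
eef_pos: [0.5789, -0.1054, 0.1562]
ft_force: [-0.4, 0.3, -1.2]
opening: 0.245
turn [ 0.    -0.    -0.079] shift [ 1.008  4.3   -0.835]
```

View pics/br3.png

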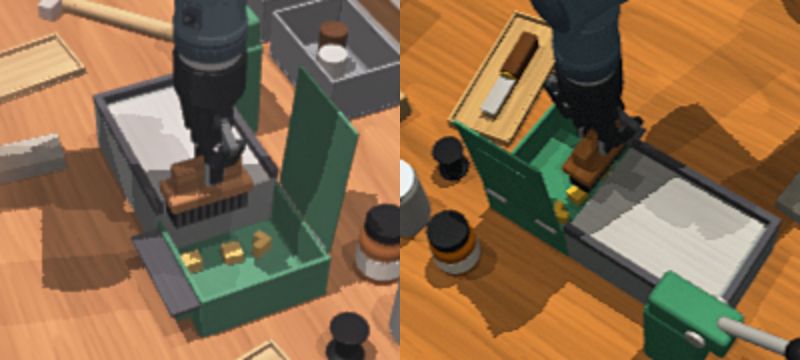

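```bash

python3 -m jog '[[0,0,0,0,0,-0.3,-1],[0,0,0,0,0,-0.6,-1],[0,0,0,0,0,-0.7,-1],[0,0,0,0,0,-0.7,-1]]' | sed -n '2p;5p'
python3 -m jog '[[0,0,0,0.21,0.87,0,-1],[0,0,0,0.21,0.87,0,-1],[0,0,0,0.21,0.87,0,-1]]' | sed -n '2p;5p'
python3 -m jog '[[0,0,0,0.21,0.87,0,-1],[0,0,0,0.21,0.87,0,-1],[0,0,0,0.21,0.87,0,-1]]' | sed -n '2p;5p'
python3 -m jog '[[0,0,0,0.21,0.87,0,-1],[0,0,0,0.21,0.87,0,-1],[0,0,0,0.21,0.87,0,-1]]' | sed -n '2p;5p'
python3 -m jog '[[0,0,0,0.21,0.87,0,-1],[0,0,0,0.21,0.87,0,-1],[0,0,0,0.21,0.87,0,-1]]' | sed -n '2p;5p'
python3 -m jog '[[0,0,-0.079,0.21,0.87,0,-1],[0,0,-0.079,0.21,0.87,0,-1],[0,0,-0.079,0.21,0.87,0,-1],[0,0,-0.079,0.21,0.87,0,-1],[0,0,-0.079,0.21,0.87,0,-1]]' | sed -n '2p;5p'
python3 - <<'E'
from h import *
to([.471,.330,.14],down(.124+np.pi))
E
```

```text
eef_pos: [0.581, -0.1032, 0.2297]
opening: 0.245
eef_pos: [0.555, -0.0108, 0.2245]
opening: 0.245
eef_pos: [0.5337, 0.0763, 0.2246]
opening: 0.242
eef_pos: [0.513, 0.1629, 0.2248]
opening: 0.242
eef_pos: [0.4923, 0.2495, 0.2249]
opening: 0.243
eef_pos: [0.4732, 0.3311, 0.2252]
opening: 0.241
turn [-0.001 -0.001  0.001] shift [ 0.022 -0.007  0.852]
```

```bash

python3 -m jog '[[0,0,0,0.02,0,0.3,-1],[0,0,0,0.02,0,0.6,-1],[0,0,0,0.02,0,0.85,-1],[0,0,0,0.02,0,0.85,-1],[0,0,0,0.02,0,0.85,-1]]' | sed -n '2p;4p'
python3 -m jog '[[0,0,0,0,0,0.2,-1],[0,0,0,0,0,0.4,-1],[0,0,0,0,0,0.52,-1],[0,0,0,0,0,0.55,-1],[0,0,0,0,0,0.55,-1]]' | sed -n '2p;4p'
python3 -m jog '[[0,0,0,0,0,0.03,-1],[0,0,0,0,0,0.05,-1],[0,0,0,0,0,0.05,-1]]' | sed -n '2p;4p'
```

```text
eef_pos: [0.4707, 0.329, 0.14]
ft_force: [1.0, 0.2, -1.2]
eef_pos: [0.4724, 0.331, 0.0873]
ft_force: [-0.0, -0.0, -0.6]
eef_pos: [0.4724, 0.3317, 0.0822]
ft_force: [0.9, 0.5, -1.2]
```

```bash

python3 -m jog '[[0,0,0,0,0,0.02,-1],[0,0,0,0,0,0.02,-1],[0,0,0,0,0,0.02,0.1],[0,0,0,0,0,0.02,0.1],[0,0,0,0,0,0.02,0.1]]' | sed -n '2p;4p;5p'
python3 -m jog '[[0,0,0,0,0,0,0.1],[0,0,0,0,0,-0.3,0.1],[0,0,0,0,0,-0.6,0.1],[0,0,0,0,0,-1,0.1],[0,0,0,0,0,-1,0.1]]' | sed -n '2p;4p;5p'
python3 -m jog '[[0,0,0,0,0,-0.4,-1],[0,0,0,0,0,-0.8,-1],[0,0,0,0,0,-0.8,-1]]' | sed -n '2p;4p;5p'
python3 - <<'E'
from h import *
b=env.get_image('side');a=env.get_image('scene')
fit([a,b],'brush',[.471,.330,.124],.005)
print([(np.round(m['point'],3),round(m['p'],2)) for m in env.mark_of(b,'lid_edge')[:1]], env.observe()['q'].round(2))
E
```

```text
eef_pos: [0.4718, 0.3315, 0.0795]
ft_force: [0.6, -0.9, -0.1]
opening: 0.551
eef_pos: [0.4753, 0.3335, 0.187]
ft_force: [1.5, 0.4, 0.1]
opening: 0.548
eef_pos: [0.4746, 0.3331, 0.2673]
ft_force: [0.1, 1.1, 0.8]
opening: 0.134
brush [0.4712 0.3304 0.1351] cost 31.2 area [823, 868]
[] [0.5  0.38 0.1  1.29 0.   0.38]
```

```bash

python3 -m jog '[[0,0,0.079,0,0,-0.25,-1],[0,0,0.079,0,0,-0.25,-1],[0,0,0.079,0,0,-0.25,-1]]' | sed -n '2p;5p'
python3 -m jog '[[0,0,0,-0.29,-0.87,0,-1],[0,0,0,-0.29,-0.87,0,-1],[0,0,0,-0.29,-0.87,0,-1]]' | sed -n '2p;5p'
python3 -m jog '[[0,0,0,-0.29,-0.87,0,-1],[0,0,0,-0.29,-0.87,0,-1],[0,0,0,-0.29,-0.87,0,-1]]' | sed -n '2p;5p'
python3 -m jog '[[0,0,0,-0.29,-0.87,0,-1],[0,0,0,-0.29,-0.87,0,-1],[0,0,0,-0.29,-0.87,0,-1]]' | sed -n '2p;5p'
python3 -m jog '[[0,0,0,-0.29,-0.87,0,-1],[0,0,0,-0.29,-0.87,0,-1],[0,0,0,-0.29,-0.87,0,-1]]' | sed -n '2p;5p'
python3 -m jog '[[0,0,0,-0.29,-0.9,0,-1],[0,0,0,-0.29,-0.9,0,-1],[0,0,0,-0.29,-0.9,0,-1],[0,0,0,-0.29,-0.9,0,-1],[0,0,0,-0.29,-0.9,0,-1]]' | sed -n '2p;5p'
python3 -m jog '[[0,0,0,-0.4,0,0,-1],[0,0,0,-0.8,0,0,-1],[0,0,0,-0.96,0,0,-1],[0,0,0,-0.96,0,0,-1],[0,0,0,-0.96,0,0,-1]]' 
python3 - <<'E'
from h import *
b=env.get_image('side')
print(tool()[0],env.observe()['q'].round(2),[(np.round(m['point'],3),round(m['p'],2)) for m in env.mark_of(b,'lid_edge')[:1]])
E
```

```text
eef_pos: [0.4719, 0.3315, 0.284]
opening: -0.005
eef_pos: [0.5015, 0.24, 0.2825]
opening: -0.001
eef_pos: [0.5307, 0.1526, 0.2826]
opening: 0.002
eef_pos: [0.5599, 0.0656, 0.2826]
opening: -0.001
eef_pos: [0.5889, -0.0213, 0.2825]
opening: 0.003
eef_pos: [0.6165, -0.1062, 0.283]
opening: -0.001
time_s: 33.7
eef_pos: [0.7131, -0.1043, 0.2827]
tool_rot: [-0.001, -0.002, 1.0, 0.0]
ft_force: [-0.3, 0.2, 0.6]
opening: -0.001
finger_force: 0.0
[ 0.71252485 -0.10466753  0.28392453] [-0.23  0.74  0.77  1.6   0.   -0.24] [(array([ 0.692, -0.152,  0.245]), 0.59)]
```

```bash

python3 -m jog '[[0,0,0,-0.06,0,0,-1],[0,0,0,-0.06,0,0,-1],[0,0,0,-0.06,0,0,-1],[0,0,0,-0.06,0,0.1,-1]]' | sed -n '2p;4p'
python3 -m jog '[[0,0,0,0,0,0.1,-1],[0,0,0,0,0,0.22,-1],[0,0,0,0,0,0.22,-1]]' | sed -n '2p;4p'
python3 -m jog '[[0,0,0,0.1,0,0,-1],[0,0,0,0.2,0,0,-1],[0,0,0,0.32,0,0,-1],[0,0,0,0.44,0,0,-1],[0,0,0,0.56,0,0,-1]]' | sed -n '2p;4p'
python3 -m jog '[[0,0,0,0.12,0,0.03,-1],[0,0,0,0.2,0,0.05,-1],[0,0,0,0.2,0,0.05,-1]]' | sed -n '2p;4p'
python3 - <<'E'
from h import *
b=env.get_image('side')
print(tool()[0],[(np.round(m['point'],3),round(m['p'],2)) for m in env.mark_of(b,'lid_edge')[:1]])
E
```

```text
eef_pos: [0.7189, -0.1065, 0.2774]
ft_force: [-1.0, 0.8, 0.5]
eef_pos: [0.7171, -0.1062, 0.2505]
ft_force: [0.2, -0.2, -0.4]
eef_pos: [0.662, -0.1065, 0.2535]
ft_force: [0.3, 0.4, -0.4]
eef_pos: [0.641, -0.1064, 0.2486]
ft_force: [0.2, 0.7, -0.2]
[ 0.6419583  -0.10646346  0.2485661 ] [(array([ 0.619, -0.153,  0.239]), 0.63)]
```

```bash

python3 -m jog '[[0,0,0,0,0,-0.3,-1],[0,0,0,0,0,-0.6,-1],[0,0,0,0,0,-0.6,-1],[0,0,0,0,0,-0.6,-1],[0,0,0,0,0,-0.6,-1]]' | sed -n '2p;4p'
python3 -m jog '[[0,0,0,0,0,0,-1],[0,0,0,0,0,0,-1],[0,0,0,0,0,0,-1],[0,0,0,0,0,0,-1],[0,0,0,0,0,0,-1]]' | sed -n '1p'
python3 -m jog '[[0,0,0,0,0,0,-1],[0,0,0,0,0,0,-1],[0,0,0,0,0,0,-1],[0,0,0,0,0,0,-1],[0,0,0,0,0,0,-1]]' | sed -n '1p'
python3 -m jog '[[0,0,0,0,0,0,-1],[0,0,0,0,0,0,-1],[0,0,0,0,0,0,-1],[0,0,0,0,0,0,-1],[0,0,0,0,0,0,-1]]' | sed -n '1p'
python3 - <<'E'
from h import *
b=env.get_image('side')
print(tool()[0],[(np.round(m['point'],3),round(m['p'],2)) for m in env.mark_of(b,'lid_edge')[:1]])
save('end1',b)
E
```

```text
eef_pos: [0.6435, -0.1066, 0.3074]
ft_force: [-0.0, -0.1, 0.2]
time_s: 35.98
time_s: 36.4
time_s: 36.82
[ 0.64283772 -0.10654247  0.30728264] [(array([ 0.502, -0.153,  0.069]), 0.94)]
```

View pics/end1.png

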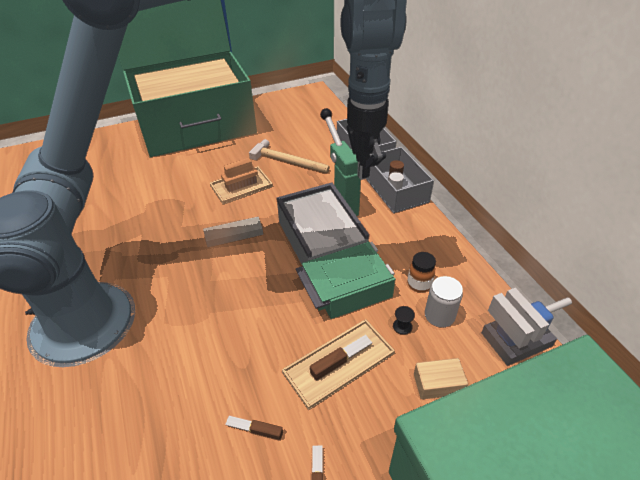

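The lid is shut at (345,275), the bed at (322,222) is empty, and the blade at (342,357) and the brush at (241,180) are in their trays. The bystanders have not moved.

```bash

python3 -m jog '[[0,0,0,0,0,0,-1],[0,0,0,0,0,0,-1],[0,0,0,0,0,0,-1],[0,0,0,0,0,0,-1],[0,0,0,0,0,0,-1]]' | sed -n '1p'
python3 - <<'E'
from h import *
b=env.get_image('side');print([(np.round(m['point'],4)) for m in env.mark_of(b,'lid_edge')[:1]])
print(env.close_job())
E
```

```text
time_s: 37.33
[array([ 0.5017, -0.1539,  0.0676])]
the job is handed in; nothing more can be done
None
```

I handed the job in with all three off-cuts in the scrap box, the lid shut, and the blade tool and brush back in their own trays; the interface gave no verdict.

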